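# Tip out the load cell with the pedal

### The job

Tip the load cell into the stand's catch tray with the pedal: first pull the wooden safety chock out from under the pedal and leave it on the bench clear of the pedal, then press the pedal fully down to its stop, keep it there about a second, and let it spring back up. Do not touch the load cell with the gripper, and leave the spanner, the tape roll and the levelling foot where they are.

Things in the scene. Friction and masses are not known exactly. Their poses are not given: they have to be found in the camera images.
- stand: Tipping stand, fixed to the bench, grey base plate 335 x 190 x 8 mm. Origin on the bench top under the pedal's pivot, z up; the pedal points along its own -x. Along +x follow the steel tipping table (x = 20 to 120 mm, 160 mm wide, top at z = 60 mm) and the catch tray. Pressing the pedal lifts the table's pedal-side edge so that what lies on it slides into the tray.
- pedal (a joint): Angle of the spring pedal about its pivot (35 mm above the bench, along the stand's y): 0 up, 0.36 rad on its stop; with the chock in place about 0.08. The tread is a dark ribbed steel plate 90 mm wide that ends 130 mm from the pivot; at rest it rises from the pivot at 0.36 rad, at the stop it is level, its top 39 mm above the bench. 5 to 15 N at the free end press it.
- pedal_pad (a point): Point on top of the tread near its free end, mid-width, 115 mm from the pivot, where to press; moves with the pedal (about 79 mm above the bench at rest, 39 mm at the stop).
- tray_in (a point): Centre of the inner floor of the stand's open aluminium catch tray, 11 mm above the bench. Inside it is 114 mm (stand's x) x 164 mm; its walls rise to 44 to 80 mm above the bench.
- chock: Loose wooden chock, 0.2 kg, on the bench. Origin: centre of its underside, z up. Foot 100 (x) x 40 (y) x 30 mm; on its +x end a hump 38 mm long, 56 mm high, under the tread; near its -x end an upright grip 24 (x) x 18 mm (y), centred at x = -36 mm, up to 112 mm high, in front of the tread. It comes out along its -x, away from the pedal's pivot.
- cell: Load cell, an aluminium bar 33 x 130 x 33 mm, lying across the tipping table. Origin at the centre of its underside, long axis y.
- spanner_13: Bystander: steel combination spanner 157 mm long, lying on the bench on the robot's side of the stand.
- tape_roll: Bystander: roll of green tape 100 mm across, 24 mm high, flat on the bench to the left, near the robot.
- spare_foot: Bystander: levelling foot, a steel disc of 70 mm with an upright stud, 67 mm high, on the bench to the left, beyond the tray end of the stand.
There are look-alikes about, which are no part of the job. What is shaped like the chock but pink is not meant.

How it is judged (in metres and radians):
On the way, in this order (a step that is already met when the one before it is completed fails the run):
1. the chock stands or lies on the bench, let go, clear of the pedal (horizontal distance between chock and pedal_pad above 0.08 m and height (world z) of chock below 0.06 m and contact force between the fingers and chock below 0.1 N), for 0.2 s.
2. the pedal is held down on its stop (over 0.32 of 0.36 rad) (value of joint pedal above 0.32 rad), for 0.5 s.
At the end, for the whole second after the job is handed in: The load cell lies at rest inside the catch tray (its origin within the tray's walls and less than 75 mm above the bench), the pedal is back up (under 0.05 rad), and the chock rests on the bench with its origin at least 80 mm from the pad point of the pedal, seen from above (x of cell in the frame of stand between 0.122 and 0.25 m and y of cell in the frame of stand between -0.088 and 0.088 m and height (world z) of cell below 0.075 m and linear speed of each of cell, chock below 0.02 m/s and value of joint pedal below 0.05 rad and horizontal distance between chock and pedal_pad above 0.08 m and height (world z) of chock below 0.06 m); the robot touches nothing.
It fails at once if the gripper touches the load cell (contact force between the fingers and cell above 0.5 N).
It fails at once if the spanner, the tape roll or the levelling foot is moved by more than 30 mm (distance of any of spanner_13, tape_roll, spare_foot from where it was at the start of the episode above 0.03 m).
It also fails if it takes over 45 s, if anything falls off the work surface, if the arm or the gripper's body presses on something with over 40 N, if the wrist force passes 120 N, or if a joint passes its speed limit or range.

### The arm

A 6-joint arm with a two-finger parallel gripper is mounted at the origin on a cart in front of the work surface, level with it; the furniture and walls round the work are solid. World frame = base frame: x ahead of the robot, y to its left, z up, the work surface at z = 0. Lengths are in m, angles in degrees, forces in N, time in s.
With the tool pointing down it reaches from about 0.375 to 0.975 m from the base axis. Payload 3.8 kg.
Tool frame: the origin (TCP) lies between the finger pads; the fingertips stand ctrl.tips_ahead ahead of it and the grasp point (between the pads) lies 2 mm behind it (ctrl.tips_ahead is the distance from the TCP to the fingertips, in m); z points along the fingers, y is the line along which they close (so a half turn about z gives the same grasp; the last joint's range is limited). The gripper opens to 85 mm and grips with 20 to 120 N. Pads are 22 mm wide; open, the fingers measure 114 mm over their backs; the gripper's body (76 mm by 85 mm) begins 54 mm behind the grasp point. The pads swing forward as they close: fully open they stand 13 mm farther back than shut.
Start: joints at [-71.614, 15.12, 91.902, -0, 72.978, -2.114], TCP at [0.236, -0.632, 0.248] pointing down, gripper open.
Joint ranges: [-150.88, 150.88], [-54.13, 125.18], [17.81, 147.31], [-75.09, 255.09], [0, 152.58], [-146.25, 146.25]. Speed limits (degrees/s): [147.25, 147.25, 180, 180, 180, 180].

### API

Orientations are given as [roll, pitch, yaw] about the fixed x, y, z axes, in that order (R = Rz(yaw) Ry(pitch) Rx(roll)).
In Python, from workcell import ctrl gives the robot as it stands.
- The arm moves only by the tool arm_command, never from a script. Its argument "plan" is a list of rows, each a list of 2 entries, a list of its own where there are three numbers: the shift along the tool's x, y, z in mm, then the turn about the tool's z in degrees. A call has 1 to 20 rows; each row is the pose to reach, as a shift and turn from the pose commanded when the call began, along the tool's axes at that moment; what a row does not reach only later rows make up. A row lasts 1/10 s, in which the tool goes at most 50 mm and 8.59 degrees, less where a joint would pass 70% of its speed; a pose out of reach is approached as far as the arm can. A call with a gripper value outside its range is refused whole. "gripper" is the opening, from -1 (shut) to 1 (fully open), set as the call begins (left out, the last holds). The fingers move at their own pace and stop on an object; "grip_force" is the grip in N (left out, the last holds). Time passes only in rows, so rows that repeat a pose let the fingers close. It gives the time, the measured TCP pose, the force, the opening and the grip force at its end, in the units of the state.
- ctrl.state(): the state, without advancing time (a new reading comes with each control period).
- ctrl.capture(name): name is "scene" or "top"; returns (picture, depth): 384x512x3 uint8, red, green, blue; 384x512 float32, m along the optical axis (not along the pixel's ray), 0 where there is no reading.
- ctrl.camera_params(name): a dict with "intrinsics" (3x3 intrinsics, pixels), "camera_from_world" (4x4, takes a point from world to camera coordinates). Camera axes: x right, y down, z forward; pixel columns grow to the right and rows downward; lengths in m; the calibration is good to about 2 mm. A picture is of the moment at which its call begins. camera_params takes no time and is no camera call.
- ctrl.hand_in(): hands the job in; it is judged then, once.
The state is a dict: "time_s": time; "joints": joint angles; "qvel": joint speeds; "effort": joint torques, N m; "tool_pos": TCP position; "tcp_rot": TCP orientation; "ft_force": force on the tool from outside, world axes, zero at the start; "ft_torque": the same for the moment, N m; "finger_gap": finger opening in m; "finger_force": force on a finger pad.
Only numpy, scipy, OpenCV 4.12 (cv2) and the standard library are available. Lean on these libraries where they do the work, as an engineer would, in place of code of your own. Each camera call takes 0.05 s, during which the arm holds its last target. There are 200 camera calls.

## Working session

There is one attempt and no reset: what is moved stays moved. The work goes in short steps, Python scripts to look and compute and a tool call to move; the robot and the scene stay as the last step left them, time stands still between calls to the robot, and variables do not carry over. Pictures are saved under pics/ and viewed, at most 10 in all, crops included, and the job is handed in when it is done.

Besides the shell and the picture viewer there is one more tool, called after "Request:" as name([rows], argument=value, ...), one row to a line, values as JSON. arm_command: Moves the arm, as the interface text tells. Its arguments: {"type":"object","properties":{"plan":{"type":"array","items":{"type":"array"}},"gripper":{"type":"number"},"grip_force":{"type":"number"}},"required":["plan"]}

```bash
mkdir -p pics
cat > h.py <<'E'
from workcell import ctrl
import numpy as np, cv2
def cloud(n):
    im,d=ctrl.capture(n); p=ctrl.camera_params(n); K=np.array(p["intrinsics"]); T=np.linalg.inv(np.array(p["camera_from_world"]))
    v,u=np.mgrid[:384,:512]; c=np.stack([(u-K[0,2])/K[0,0]*d,(v-K[1,2])/K[1,1]*d,d],-1)
    return im,d,c@T[:3,:3].T+T[:3,3]
E
python3 - <<'E'
from h import *
ims=[]
for n in("scene","top"):
    im,d,P=cloud(n); np.savez(n+".npz",im=im,d=d,P=P); cv2.imwrite(f"pics/{n}0.png",cv2.resize(im[...,::-1],(800,600),interpolation=cv2.INTER_CUBIC))
print(ctrl.state(),ctrl.tips_ahead)
E
```

```text
{'time_s': 0.1, 'joints': array([-7.16141073e+01,  1.51654561e+01,  9.19743305e+01,  9.99675913e-04,
        7.29778341e+01, -2.11462246e+00]), 'qvel': array([-0.01227442, -0.06251206, -0.14815965,  0.05264781, -0.07889802,
       -0.0748115 ]), 'effort': array([ 1.57272651e-03, -5.16707325e+01, -3.68589020e+01,  5.32429704e-05,
        6.33824980e-03, -1.46334810e-05]), 'tool_pos': array([ 0.23619443, -0.63164977,  0.24707078]), 'tcp_rot': array([-1.79882495e+02, -5.29468208e-03,  2.05002161e+01]), 'ft_force': array([ 0.55932833, -0.16248409,  0.2777219 ]), 'ft_torque': array([0.00865035, 0.00280081, 0.05178901]), 'finger_force': 0.0, 'finger_gap': 0.0853666240982548} 0.017
```

View pics/scene0.png

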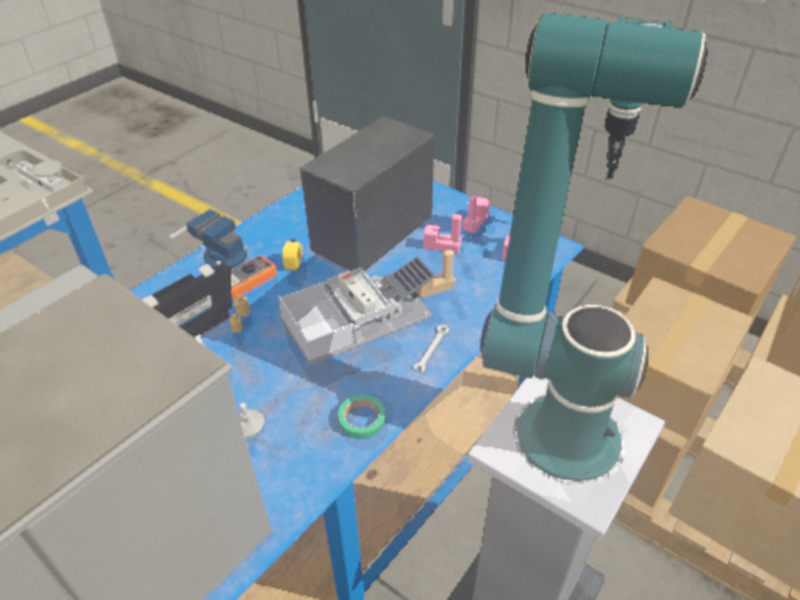

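View pics/top0.png

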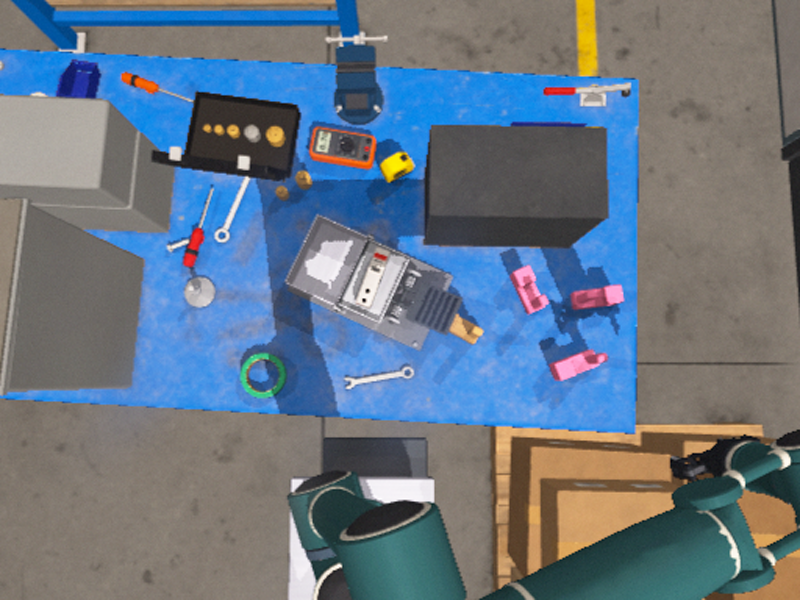

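The top view (800 px) shows the wooden chock at about (466,328), with its grip at (475,333). The tread is at (440,308), the cell at (373,278) and the tray at (325,255). The spanner is at (380,377), the tape at (262,375) and the foot at (199,291). The pink look-alikes are at (525–600,290–360).

Run:
```python
from h import *
for n in("top","scene"):
    z=np.load(n+".npz"); im=z["im"].astype(int);P=z["P"];d=z["d"]
    hsv=cv2.cvtColor(z["im"],cv2.COLOR_RGB2HSV)
    v,u=np.mgrid[:384,:512]
    c0=(298,210) if n=="top" else (282,177)
    near=(abs(u-c0[0])<22)&(abs(v-c0[1])<26)&(d>0)
    w=near&(hsv[...,0]>8)&(hsv[...,0]<25)&(hsv[...,1]>90)&(P[...,2]>0.004)
    Q=P[w]; print(n,"wood",len(Q),Q.min(0).round(3),Q.max(0).round(3))
    for a,b in((.1,.125),(.02,.036),(.04,.1)):
        q=Q[(Q[:,2]>a)&(Q[:,2]<b)]
        if len(q)>3: print(a,b,len(q),q.mean(0).round(4),[np.round(x,3).tolist() for x in cv2.minAreaRect(q[:,:2].astype(np.float32)*1000)[:2]],cv2.minAreaRect(q[:,:2].astype(np.float32)*1000)[2])
    # stand: non-blue points in stand region
    if n=="top": reg=(u>180)&(u<295)&(v>132)&(v<228)
    else: reg=(u>175)&(u<280)&(v>160)&(v<232)
    ns=reg&(d>0)&~((hsv[...,0]>95)&(hsv[...,0]<125)&(hsv[...,1]>110))&(P[...,2]>-.01)&(P[...,2]<.15)&~w
    m=cv2.morphologyEx(ns.astype(np.uint8),cv2.MORPH_OPEN,np.ones((3,3)))
    k,l,s,_=cv2.connectedComponentsWithStats(m); i=1+np.argmax(s[1:,4]); q=P[l==i]
    print("stand",len(q),cv2.minAreaRect(q[:,:2].astype(np.float32)*1000))
    b=q[(q[:,2]>.003)&(q[:,2]<.014)]; print("base",len(b),cv2.minAreaRect(b[:,:2].astype(np.float32)*1000))
    # tread plane: dark
    t=(l==i)&(hsv[...,2]<110)&(P[...,2]>.03); print("dark",t.sum(),P[t].mean(0).round(3))
```

```text
top wood 205 [ 0.451 -0.257  0.02 ] [ 0.512 -0.195  0.116]
0.1 0.125 32 [ 0.4709 -0.2462  0.1106] [[471.349, -246.769], [19.264, 15.753]] 61.941383361816406
0.02 0.036 129 [ 0.4802 -0.2273  0.0305] [[479.078, -231.998], [56.233, 38.657]] 62.65396499633789
0.04 0.1 35 [ 0.4819 -0.2219  0.0617] [[486.931, -227.618], [59.976, 36.087]] 71.78314208984375
stand 5551 ((591.829345703125, -28.291580200195312), (392.9186706542969, 247.723388671875), 65.43135070800781)
base 2142 ((597.7088623046875, -10.521163940429688), (352.2154235839844, 241.1080322265625), 65.6712417602539)
dark 787 [ 0.579 -0.067  0.061]Traceback (most recent call last):
  File "<stdin>", line 9, in <module>
    return umr_minimum(a, axis, None, out, keepdims, initial, where)
ValueError: zero-size array to reduction operation minimum which has no identity
```

Run:
```python
from h import *
z=np.load("top.npz"); P=z["P"];hsv=cv2.cvtColor(z["im"],cv2.COLOR_RGB2HSV)
g=np.array([.471,-.2468])
for yaw in(61,62,63,64,65):
    a=np.radians(yaw); e=np.array([np.cos(a),np.sin(a)]); f=np.array([-e[1],e[0]])
    R=(P[...,:2]-g); X=R@e; Y=R@f; Z=P[...,2]
    # expected tread height profile: find points on sloped tread
    t=(X>.015)&(X<.10)&(abs(Y)<.07)&(Z>.055)&(Z<.1)&(hsv[...,1]<90)
    out=[]
    for x0 in np.arange(.02,.1,.012):
        s=t&(abs(X-x0)<.006); 
        out.append((round(x0,3),int(s.sum()),*(np.percentile(Y[s],[2,98]).round(3) if s.sum()>3 else ()),Z[s].mean().round(3) if s.any() else 0))
    # table/cell & tray
    c=(Z>.085)&(Z<.11)&(X>.1)&(X<.35)&(abs(Y)<.12)
    r=cv2.minAreaRect((P[c][:,:2]*1000).astype(np.float32)); 
    if yaw==61: print("cell",c.sum(),r,X[c].mean(),Y[c].mean(),Z[c].mean())
    print(yaw,[tuple(float(v) for v in o) for o in out])
    for x0 in (.21,.24,.27,.3): 
        s=(abs(X-x0)<.01)&(Z>.035)&(Z<.09)&(abs(Y)<.15); print(" tray",x0,np.percentile(Y[s],[1,99]).round(3) if s.any() else 0)
```

```text
cell 361 ((595.5196533203125, -29.1015625), (53.15768051147461, 142.2366180419922), 58.954124450683594) 0.2503399610432066 0.0031889609294429543 0.09271124193110387
61 [(0.02, 0.0, 0.0), (0.032, 0.0, 0.0), (0.044, 1.0, 0.055), (0.056, 54.0, -0.04, 0.034, 0.083), (0.068, 88.0, -0.048, 0.035, 0.081), (0.08, 91.0, -0.048, 0.037, 0.076), (0.092, 90.0, -0.047, 0.037, 0.072)]
 tray 0.21 [-0.075  0.084]
 tray 0.24 [-0.072  0.086]
 tray 0.27 [-0.071  0.088]
 tray 0.3 [-0.08   0.098]
62 [(0.02, 0.0, 0.0), (0.032, 0.0, 0.0), (0.044, 1.0, 0.055), (0.056, 55.0, -0.045, 0.033, 0.083), (0.068, 89.0, -0.049, 0.033, 0.08), (0.08, 89.0, -0.05, 0.034, 0.076), (0.092, 92.0, -0.049, 0.036, 0.072)]
 tray 0.21 [-0.078  0.08 ]
 tray 0.24 [-0.076  0.082]
 tray 0.27 [-0.076  0.084]
 tray 0.3 [-0.086  0.096]
63 [(0.02, 0.0, 0.0), (0.032, 0.0, 0.0), (0.044, 1.0, 0.055), (0.056, 58.0, -0.049, 0.032, 0.082), (0.068, 91.0, -0.052, 0.032, 0.08), (0.08, 86.0, -0.05, 0.033, 0.076), (0.092, 89.0, -0.051, 0.035, 0.072)]
 tray 0.21 [-0.081  0.076]
 tray 0.24 [-0.08   0.078]
 tray 0.27 [-0.08   0.079]
 tray 0.3 [-0.091  0.091]
64 [(0.02, 0.0, 0.0), (0.032, 0.0, 0.0), (0.044, 1.0, 0.055), (0.056, 58.0, -0.051, 0.031, 0.083), (0.068, 88.0, -0.053, 0.03, 0.08), (0.08, 90.0, -0.052, 0.031, 0.076), (0.092, 91.0, -0.052, 0.032, 0.071)]
 tray 0.21 [-0.085  0.072]
 tray 0.24 [-0.084  0.074]
 tray 0.27 [-0.085  0.075]
 tray 0.3 [-0.096  0.087]
65 [(0.02, 0.0, 0.0), (0.032, 0.0, 0.0), (0.044, 1.0, 0.055), (0.056, 60.0, -0.053, 0.03, 0.083), (0.068, 87.0, -0.053, 0.029, 0.08), (0.08, 90.0, -0.053, 0.03, 0.076), (0.092, 91.0, -0.055, 0.03, 0.071)]
 tray 0.21 [-0.089  0.069]
 tray 0.24 [-0.088  0.069]
 tray 0.27 [-0.089  0.069]
 tray 0.3 [-0.102  0.082]
```

Request:
arm_command([
  [[30,-23,4],-4],
  [[65,-51,9],-8],
  [[100,-78,13],-12],
  [[135,-106,18],-16],
  [[170,-133,22],-20],
  [[205,-161,27],-25],
  [[240,-188,32],-29],
  [[275,-216,36],-33],
  [[310,-243,41],-37],
  [[335,-263,45],-40],
  [[350,-274,47],-42],
  [[355,-278,47],-42.5],
  [[355,-278,47],-42.5],
  [[355,-278,47],-42.5],
  [[355,-278,47],-42.5],
], gripper=1)

```text
time_s: 1.6
tool_pos: [0.4711, -0.2486, 0.2014]
tcp_rot: [180.0, 0.0, 62.9]
ft_force: [0.0, 0.3, 0.3]
finger_gap: 0.0857
finger_force: 0.0
```

Request:
arm_command([
  [[0,0,30],0],
  [[0,0,65],0],
  [[0,0,90],0],
  [[0,0,105],0],
  [[0,0,112],0],
  [[0,0,112],0],
  [[0,0,112],0],
])

```text
time_s: 2.3
tool_pos: [0.4724, -0.2483, 0.0905]
tcp_rot: [179.9, 0.0, 63.0]
ft_force: [0.1, 0.2, -1.0]
finger_gap: 0.0851
finger_force: 0.0
```

Request:
arm_command([
  [[0,0,0],0],
  [[0,0,0],0],
  [[0,0,0],0],
  [[0,0,0],0],
  [[0,0,0],0],
  [[0,0,0],0],
  [[0,0,0],0],
  [[0,0,0],0],
], gripper=-1, grip_force=60)

```text
time_s: 3.1
tool_pos: [0.4719, -0.2477, 0.0897]
tcp_rot: [180.0, -0.0, 63.0]
ft_force: [0.5, 0.2, 3.2]
finger_gap: 0.0174
finger_force: 59.2
```

Gripped (17.4 mm). Now I'll pull it out along −x.

Request:
arm_command([
  [[-5,0,0],0],
  [[-15,0,0],0],
  [[-28,0,0],0],
  [[-42,0,0],0],
  [[-56,0,0],0],
  [[-70,0,0],0],
  [[-84,0,0],0],
  [[-98,0,0],0],
  [[-110,0,0],0],
  [[-118,0,0],0],
  [[-120,0,0],0],
  [[-120,0,0],0],
  [[-120,0,0],0],
])

```text
time_s: 4.4
tool_pos: [0.4166, -0.3557, 0.0898]
tcp_rot: [180.0, 0.0, 63.0]
ft_force: [1.3, 0.9, 5.5]
finger_gap: 0.0172
finger_force: 59.7
```

Run:
```python
from h import *
im,d,P=cloud("top"); np.savez("t1.npz",im=im,d=d,P=P)
cv2.imwrite("pics/t1.png",cv2.resize(im[120:280,200:420,::-1],(770,560),interpolation=cv2.INTER_CUBIC))
print(ctrl.state()["ft_force"],ctrl.state()["finger_gap"])
```

```text
[0.7447993  1.5255009  5.58773825] 0.01716542154431018
```

View pics/t1.png

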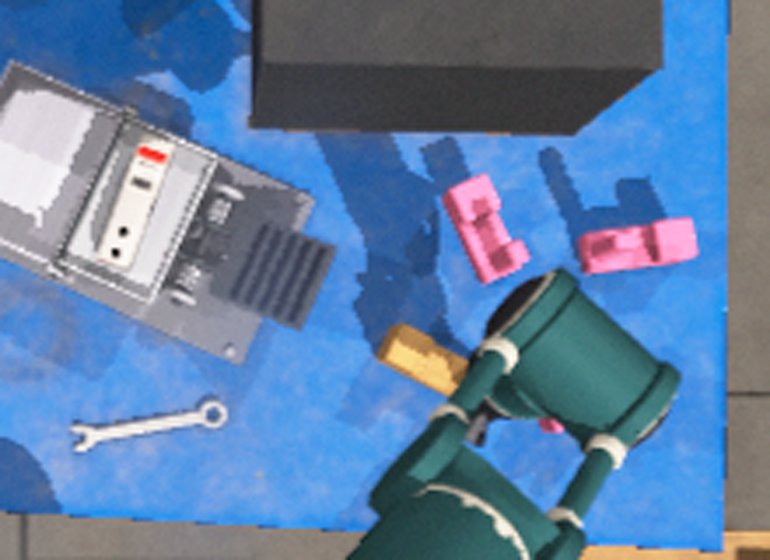

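The chock is out: its hump is at (405,345) in the crop, clear of the tread end at (318,290). Next I'll release it, retreat upwards and measure the tread.

Request:
arm_command([
  [[0,0,0],0],
  [[0,0,0],0],
  [[0,0,0],0],
  [[0,0,0],0],
  [[0,0,0],0],
  [[0,0,-10],0],
  [[0,0,-35],0],
  [[0,0,-65],0],
  [[0,0,-95],0],
  [[0,0,-105],0],
  [[0,0,-105],0],
], gripper=0.2)

```text
time_s: 5.55
tool_pos: [0.4183, -0.3555, 0.1968]
tcp_rot: [179.7, 0.1, 63.0]
ft_force: [0.1, 0.5, 0.5]
finger_gap: 0.0511
finger_force: 0.0
```

Run:
```python
from h import *
im,d,P=cloud("top"); hsv=cv2.cvtColor(im,cv2.COLOR_RGB2HSV); Z=P[...,2]
w=(hsv[...,0]>8)&(hsv[...,0]<25)&(hsv[...,1]>90)&(Z>.015)&(Z<.13)&(np.hypot(P[...,0]-.43,P[...,1]+.33)<.12)
print("wood",w.sum(),P[w].min(0),P[w].max(0),P[w].mean(0))
z=np.load("t1.npz");P=z["P"];hsv=cv2.cvtColor(z["im"],cv2.COLOR_RGB2HSV)
a=np.radians(65);e=np.array([np.cos(a),np.sin(a)]);f=np.array([-e[1],e[0]]);R=P[...,:2]-[.471,-.2468];X=R@e;Y=R@f;Z=P[...,2]
t=(X>.02)&(X<.12)&(abs(Y)<.08)&(Z>.05)&(Z<.11)&(hsv[...,1]<100)
for x0 in np.arange(.04,.12,.008):
    s=t&(abs(X-x0)<.004)
    if s.sum()>3: print(round(x0,3),s.sum(),np.percentile(Y[s],[2,98]).round(3),Z[s].mean().round(3))
q=P[t&(X<.1)&(X>.055)]; A=np.c_[q[:,:2],np.ones(len(q))]; k=np.linalg.lstsq(A,q[:,2],rcond=None)[0]; print(k,"yaw",np.degrees(np.arctan2(-k[1],-k[0])),"slope",np.degrees(np.arctan(np.hypot(*k[:2]))))
# pad: height .079 on the midline
mid=np.median([np.percentile(Y[t&(abs(X-x0)<.004)],[2,98]).mean() for x0 in np.arange(.064,.1,.008)])
for zz in(.084,.079): 
    xs=np.linspace(.03,.15,1000); pts=np.array([.471,-.2468])+xs[:,None]*e+mid*f; i=np.argmin(abs(pts@k[:2]+k[2]-zz)); print(zz,xs[i],pts[i],mid)
```

```text
wood 340 [ 0.39919138 -0.35699785  0.02137153] [ 0.47061207 -0.26662713  0.11544786] [ 0.43467442 -0.31455812  0.04939435]
0.056 37 [-0.051  0.03 ] 0.084
0.064 60 [-0.053  0.029] 0.081
0.072 62 [-0.052  0.029] 0.079
0.08 60 [-0.053  0.029] 0.077
0.088 59 [-0.051  0.028] 0.072
0.096 62 [-0.055  0.031] 0.07
0.104 62 [-0.053  0.03 ] 0.066
0.112 60 [-0.053  0.031] 0.064
[-0.13582123 -0.3287093   0.08690016] yaw 67.54980256914341 slope 19.57866513504941
0.084 0.05702702702702703 [ 0.50587294 -0.20013916] -0.011885896981205407
0.079 0.07108108108108108 [ 0.51181244 -0.18740186] -0.011885896981205407
```

Request:
arm_command([
  [[20,1,0],0],
  [[50,2,0],0],
  [[85,3,0],0],
  [[120,4,0],0],
  [[150,6,0],0],
  [[175,7,0],0],
  [[185,7,0],0],
  [[185,7,20],0],
  [[185,7,50],0],
  [[185,7,75],0],
  [[185,7,85],0],
  [[185,7,85],0],
  [[185,7,85],0],
], gripper=-1)

```text
time_s: 6.9
tool_pos: [0.5074, -0.1932, 0.1095]
tcp_rot: [-180.0, 0.0, 63.0]
ft_force: [0.2, -0.1, 1.1]
finger_gap: -0.0001
finger_force: 0.0
```

Tips are at z≈0.092, above the tread (~0.082). Pressing down to about TCP z 0.055.

Request:
arm_command([
  [[0,0,6],0],
  [[0,0,12],0],
  [[0,0,18],0],
  [[0,0,24],0],
  [[0,0,30],0],
  [[0,0,36],0],
  [[0,0,42],0],
  [[0,0,47],0],
  [[0,0,51],0],
  [[0,0,53],0],
  [[0,0,53],0],
  [[0,0,53],0],
])

```text
time_s: 8.1
tool_pos: [0.5086, -0.1937, 0.0575]
tcp_rot: [179.8, 0.0, 63.0]
ft_force: [0.4, -2.5, 4.6]
finger_gap: 0.0002
finger_force: 2.5
```

Request:
arm_command([
  [[0,0,1],0],
  [[0,0,2],0],
  [[0,0,3],0],
  [[0,0,4],0],
  [[0,0,4],0],
  [[0,0,4],0],
])

```text
time_s: 8.7
tool_pos: [0.5087, -0.1938, 0.0545]
tcp_rot: [179.8, 0.0, 63.0]
ft_force: [-2.7, -3.1, 12.5]
finger_gap: 0.0
finger_force: 6.2
```

Run:
```python
from h import *
im,d,P=cloud("scene")
cv2.imwrite("pics/s2.png",cv2.resize(im[120:280,140:340,::-1],(750,600),interpolation=cv2.INTER_CUBIC))
```

```text
(no output)
```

View pics/s2.png

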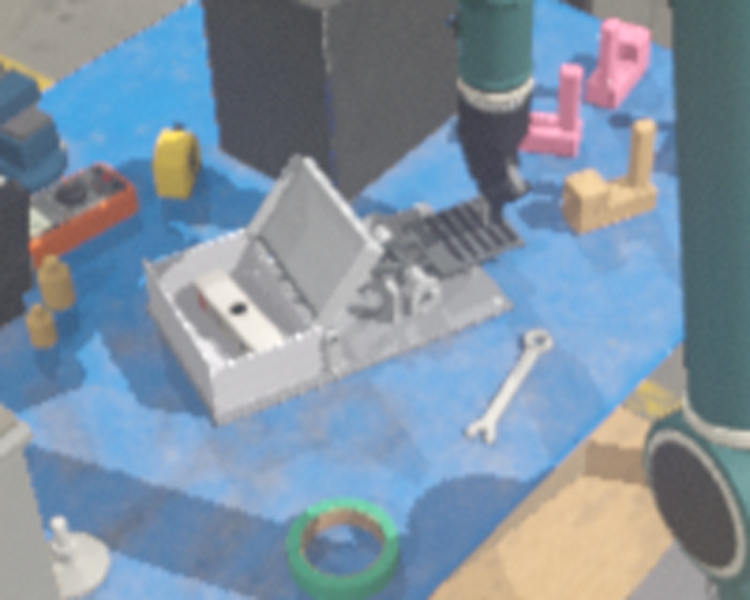

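The table is tipped, the cell lies in the tray at about (235,310), and the tread is level. I'll hold about a second, then lift off.

Request:
arm_command([
  [[0,0,1],0],
  [[0,0,2],0],
  [[0,0,2],0],
  [[0,0,2],0],
  [[0,0,2],0],
  [[0,0,2],0],
  [[0,0,2],0],
  [[0,0,2],0],
  [[0,0,2],0],
  [[0,0,2],0],
])

```text
time_s: 9.75
tool_pos: [0.5087, -0.1938, 0.0539]
tcp_rot: [179.8, 0.0, 63.0]
ft_force: [-5.8, -1.0, 21.0]
finger_gap: 0.0001
finger_force: 10.9
```

Request:
arm_command([
  [[0,0,-4],0],
  [[0,0,-10],0],
  [[0,0,-16],0],
  [[0,0,-22],0],
  [[0,0,-28],0],
  [[0,0,-34],0],
  [[0,0,-40],0],
  [[0,0,-50],0],
  [[0,0,-70],0],
  [[0,0,-95],0],
  [[0,0,-120],0],
  [[0,0,-140],0],
  [[0,0,-140],0],
  [[0,0,-140],0],
  [[0,0,-140],0],
  [[0,0,-140],0],
])

```text
time_s: 11.35
tool_pos: [0.5061, -0.1924, 0.1884]
tcp_rot: [-179.8, 0.0, 63.0]
ft_force: [-0.3, -0.1, 0.2]
finger_gap: 0.0001
finger_force: 0.0
```

Run:
```python
from h import *
im,d,P=cloud("scene")
cv2.imwrite("pics/s3.png",cv2.resize(im[120:280,140:340,::-1],(750,600),interpolation=cv2.INTER_CUBIC))
```

```text
(no output)
```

View pics/s3.png

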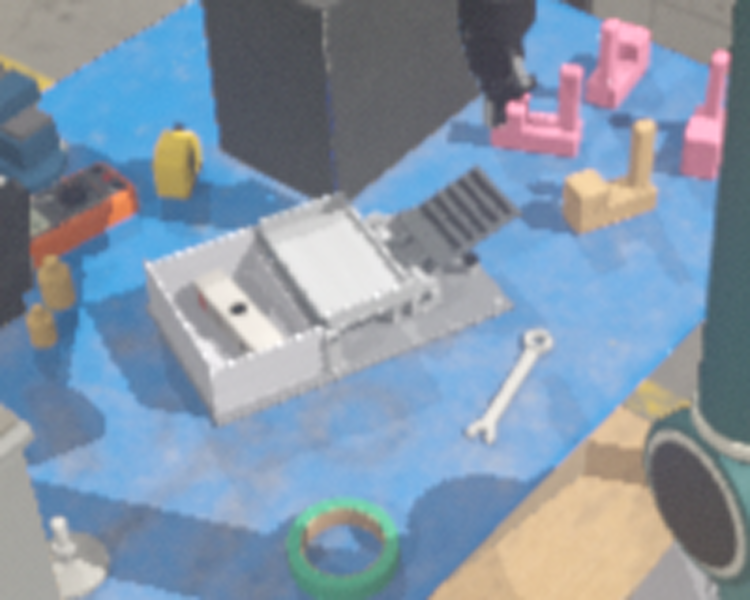

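The pedal is back up at (455,215), the cell is in the tray at (235,310), the chock stands clear at (610,185), and the bystanders haven't moved.

```bash
python3 -c "
from workcell import ctrl
print(ctrl.hand_in())"
```

```text
the job is handed in; nothing more can be done
None
```

The job is handed in (no verdict came back): the final picture shows the cell in the catch tray, the pedal back up after about a second on its stop, the chock standing clear on the bench, and the spanner, tape roll and levelling foot where they were.

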